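# Lock the heat-sink hold-down post with a hairpin clip

## Task

Lock the heat sink's hold-down plate with the hairpin clip. The clip's eye is covered in the caddy, so draw it out by its legs, lay it flat on the bench and let go; then take it by the eye and slide its straight leg through the upright post's cross hole, from either side, until the bowed leg has snapped round the post and hugs it. Leave it there, and do not disturb the fan, the memory module or the screwdriver.

Things in the scene. Friction and masses are not known exactly. Their poses are not given: they have to be found in the camera images.
- clip_seat (a point): Point of the straight leg of the flat hairpin clip (7 mm steel wire, 166 mm long, 0.1 kg) that must end on the post's axis; half-way up the wire, 4 to 5 mm above the surface it lies on. Clip axes: x along the straight leg to its tip, z up. The straight leg lies on y = 0 from the eye (x -45 mm) to its tip (x +72 mm; last 10 mm only 5 mm thick). The bowed leg lies on the -y side.
- clip_eye (a point): Centre of the clip's flat-sided closed eye (loop end), at x = -68 mm, y = -9 mm from clip_seat, same height and axes. Its two straight parallel sides (x -86 to -51 mm from clip_seat) are dipped in black rubber, 10 mm thick, and measure 33 mm over all in y; the eye's far end lies 25.5 mm behind this point.
- clip_throat (a point): Where both legs can be pinched together, mid-way between them: x = 24 mm, y = -5 mm from clip_seat, same height and axes. About 20 mm wide in y over both legs for a 22 mm wide finger.
- clip_leg (a joint): Outward swing of the clip's bowed, sprung leg about the eye end, rad; 0 at rest, where a stop keeps it from being squeezed nearer. At rest its wire centre is, from clip_seat, at y -15 mm (x 0, the bow), y -9.5 mm (x 18, the throat), y -23 mm (x 58, its flared tip). Pushing the throat over the post takes 5 to 15 N, then it snaps in (0.02 to 0.07 when home).
- post_hole (a point): Centre of the cross hole of the fixed upright steel post (30 mm diameter), 72 mm above the bench. The hole, 12 mm wide and 12 mm high with widened mouths, runs along this point's y axis right through; z is up. The post's top is 26 mm above this point. The clip may go in from either end.
- fixture: Test fixture that carries the post; origin on the bench under the post, axes as post_hole. Steel hold-down plate, top 66 mm up (flush with the hole's bottom), x -30 to 160, y -28 to 28 mm; the clip lies on it when home. Under it a finned heat sink x 43 to 127, y -45 to 45 mm, and a base plate 12 mm high, x -53 to 183, y -65 to 65 mm.
- caddy_mouth (a point): Middle of the mouth of the fixed clip caddy, 27 mm above the bench, level with the clip's wire. At the start the clip's eye is in the covered pocket behind the mouth (its end 43 to 50 mm deep) and the legs point out along this point's -x axis, the way the clip is drawn out.
- caddy: Clip caddy, black plastic block with a clear cover; origin on the bench under the mouth. Its cover, top 39 mm up, reaches x 0 to 59 mm. A floor 22 mm up with side rails 8 mm high, 52 mm wide over all, reaches out to x -48 mm; beyond it the clip's throat and leg tips stick out freely.
- fan_center (a point): Bystander: centre of a loose black square fan, 80 x 80 x 38 mm, lying flat.
- module_center (a point): Bystander: centre of a loose memory module, 30 x 133 x 8 mm (long in y), lying flat.
- driver_grip (a point): Bystander: grip of a loose screwdriver with a black handle, 190 mm long, lying along its x axis.
There are look-alikes about, which are no part of the job. What is meant by the part that bears clip_seat is not turquoise, and is the smaller of those in its own colour. Leave any yellow look-alike of the caddy alone.

How it is judged:
By the outcome, as a careful person would: the job done as asked, in the order asked, and still so for the second after the job is handed in, with the robot touching nothing.
It also fails if it takes over 64 s, if anything falls off the work surface, if the arm or the gripper's body presses on something with over 40 N, if the wrist force passes 120 N, or if a joint passes its speed limit or range.

## Robot

A 6-joint arm with a two-finger parallel gripper is mounted at the origin on the work surface. World frame = base frame: x ahead of the robot, y to its left, z up, the work surface at z = 0. Lengths are in m, angles in rad, forces in N, time in s.
With the tool pointing down it reaches from about 0.375 to 0.75 m from the base axis. Payload 9 kg.
Tool frame: the origin (TCP) lies between the finger pads; the fingertips stand 22 mm ahead of it and the grasp point (between the pads) lies 3 mm ahead of it; x points along the fingers, y is the direction in which the jaws open and shut, and the axes are right-handed (so a half turn about x gives the same grasp; the last joint's range is limited). The gripper opens to 85 mm and grips with 20 to 120 N. Pads are 22 mm wide; open, the fingers measure 114 mm over their backs; the gripper's body (76 mm by 85 mm) begins 54 mm behind the grasp point. The pads swing forward as they close: fully open they stand 13 mm farther back than shut.
Start: joints at [0.995, 0.104, 0.097, 1.564, 0, 1.353], TCP at [0.21, 0.562, 0.253] pointing down, gripper open.
Joint ranges: [-2.99, 2.99], [-0.84, 1.86], [-1.1, 1.16], [-1.84, 2.11], [-1.51, 1.56], [-3.14, 3.14]. Speed limits (rad/s): [2.22, 2.22, 2.57, 3.14, 3.14, 3.14].

## Interface

Orientations are given as a unit quaternion [x, y, z, w].
In Python, from station import monitor, vision, ticket gives the robot as it stands. The module is installed in compiled form; this text tells all that it offers.
- The arm moves only by the tool jog_arm, never from a script. Its argument "targets" is a list of rows, each a list of 4 numbers: the shift along the tool's x, y, z in cm, then the turn about the tool's x in rad. A call has exactly 10 rows; each row shifts and turns the pose as measured when the row begins, along the tool's axes as they then stand; what a row does not reach is not made up. A row lasts 1/10 s, in which the tool goes at most 50 mm and 8.59 degrees, less where a joint would pass 70% of its speed; a pose out of reach is approached as far as the arm can. A call is refused whole if a number of a shift passes 5 or a number of a turn 0.15, either way. A call with a gripper value outside its range is refused whole. "fingers" is the opening in per cent of the stroke, from 0 (shut) to 100 (fully open), set as the call begins (left out, the last holds). The fingers move at their own pace and stop on an object; "force" is the grip in N (left out, the last holds). Time passes only in rows, so rows that do not move let the fingers close, or fill a call up. It gives the time, the measured TCP pose, the force and the opening at its end, in the units of the state.
- monitor.read_state(): the state, without advancing time (a new reading comes with each control period).
- vision.camera(name): name is "scene" or "side" or "wrist"; returns (picture, depth): 384x512x3 uint8, blue, green, red; 384x512 float32, m along the optical axis (not along the pixel's ray), 0 where there is no reading.
- vision.camera_model(name): a dict with "K" (3x3 intrinsics, pixels), "cam_to_world" (4x4, takes a point from camera to world coordinates). Camera axes: x right, y up, looking along -z (the intrinsics and any distortion apply to the point x, -y, -z); pixel columns grow to the right and rows downward; lengths in m; the calibration is good to about 2 mm. The wrist camera is an equidistant fisheye: a pixel r from the principal point sees the ray r / f radians off the axis. A picture is of the moment at which its call begins: read the wrist's pose just before it. camera_model takes no time and is no camera call; for the wrist camera it gives the pose at the moment of the call.
- ticket.finish_job(): hands the job in, once; it reports no verdict.
The state is a dict: "clock": time; "q": joint angles; "qd": joint speeds; "effort": joint torques, N m; "position": TCP position; "ee_rot": TCP orientation; "force": force on the tool from outside, world axes, zero at the start; "moment": the same for the moment, N m; "finger_gap": opening from 0.0 (shut) to 1.0 (fully open).
Only numpy, scipy, OpenCV 4.12 (cv2) and the standard library are available. Lean on these libraries where they do the work, as an engineer would, in place of code of your own. Each camera call takes 0.05 s, during which the arm holds its last target. There are 200 camera calls.

## Working session

There is one attempt and no reset: what is moved stays moved. The work goes in short steps, Python scripts to look and compute and a tool call to move; the robot and the scene stay as the last step left them, time stands still between calls to the robot, and variables do not carry over. Pictures are saved under pics/ and viewed, about 8 in all and at most 12, crops included, and the job is handed in when it is done.

Besides the shell and the picture viewer there is one more tool, called after ">>>" by a JSON object that holds its "api" and its "payload", one argument or row to a line. jog_arm: Moves the arm, as the interface text tells. Its arguments: {"type":"object","properties":{"targets":{"type":"array","items":{"type":"array","items":{"type":"number"}}},"fingers":{"type":"number"},"force":{"type":"number"}},"required":["targets"]}

```bash
mkdir -p pics; cat > h.py <<'E'
import numpy as np, cv2
from station import monitor, vision, ticket
from scipy.spatial.transform import Rotation as R
def ray(name,m,u,v):
    K=np.array(m["K"]);
    if name=="wrist":
        a=(u-K[0,2])/K[0,0]; b=(v-K[1,2])/K[1,1]; r=np.hypot(a,b)+1e-12
        p=np.array([np.sin(r)*a/r,np.sin(r)*b/r,np.cos(r)])
    else: p=np.array([(u-K[0,2])/K[0,0],(v-K[1,2])/K[1,1],1.])
    T=np.array(m["cam_to_world"]); d=T[:3,:3]@np.array([p[0],-p[1],-p[2]])
    return T[:3,3],d,p
def plane(name,m,u,v,z):
    o,d,_=ray(name,m,u,v); return o+d*(z-o[2])/d[2]
def depthpt(name,m,D,u,v):
    o,d,p=ray(name,m,u,v); return o+d*(D[int(round(v)),int(round(u))]/p[2])
def snap(name,tag):
    m=vision.camera_model(name); I,D=vision.camera(name)
    cv2.imwrite(f"pics/{tag}.png",I); np.savez(f"pics/{tag}.npz",I=I,D=D,K=m["K"],T=m["cam_to_world"]); return m,I,D
def load(tag):
    z=np.load(f"pics/{tag}.npz"); return dict(K=z["K"],cam_to_world=z["T"]),z["I"],z["D"]
E
python3 - <<'E'
from h import *
s=monitor.read_state();print({k:np.round(v,3) for k,v in s.items()})
a=[]
for n in("scene","side","wrist"):
    m,I,D=snap(n,n+"0"); a.append(I); print(n,np.round(m["K"],1).tolist(),np.round(m["cam_to_world"],3).tolist(),{k for k in m})
cv2.imwrite("pics/a0.png",cv2.resize(np.hstack(a[:2]),None,fx=.78,fy=.78))
E
```

```text
{'clock': np.float64(0.0), 'q': array([ 0.995,  0.105,  0.096,  1.564, -0.   ,  1.353]), 'qd': array([-0.   ,  0.001, -0.   , -0.002, -0.   , -0.   ]), 'effort': array([ 1.0000e-03, -5.5693e+01,  5.0365e+01,  1.7000e-02, -0.0000e+00,
       -0.0000e+00]), 'position': array([0.21 , 0.562, 0.253]), 'ee_rot': array([ 0.125,  0.696, -0.126,  0.696]), 'force': array([-0.595,  0.331,  0.529]), 'moment': array([-0.025,  0.012,  0.023]), 'finger_gap': np.float64(0.998)}
scene [[384.5, 0.0, 253.5], [0.0, 384.5, 184.4], [0.0, 0.0, 1.0]] [[-0.802, -0.495, 0.334, 0.873], [0.597, -0.656, 0.462, 0.529], [-0.009, 0.57, 0.822, 1.029], [0.0, 0.0, 0.0, 1.0]] {'cam_to_world', 'K'}
side [[436.9, 0.0, 255.4], [0.0, 436.9, 192.7], [0.0, 0.0, 1.0]] [[0.996, 0.072, -0.061, 0.403], [-0.095, 0.736, -0.67, -0.956], [-0.004, 0.673, 0.74, 1.09], [0.0, 0.0, 0.0, 1.0]] {'cam_to_world', 'K'}
wrist [[297.3, 0.0, 258.7], [0.0, 297.3, 195.7], [0.0, 0.0, 1.0]] [[0.351, -0.901, -0.255, 0.145], [0.936, 0.338, 0.097, 0.587], [-0.001, -0.273, 0.962, 0.373], [0.0, 0.0, 0.0, 1.0]] {'cam_to_world', 'K'}
```

```bash
python3 - <<'E'
from h import *
a=[load(n+"0")[1] for n in("scene","side")]
cv2.imwrite("pics/a1.png",cv2.resize(a[0],(800,600),interpolation=cv2.INTER_CUBIC));cv2.imwrite("pics/a2.png",cv2.resize(a[1],(800,600),interpolation=cv2.INTER_CUBIC))
E
```

```text
(no output)
```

View pics/a1.png

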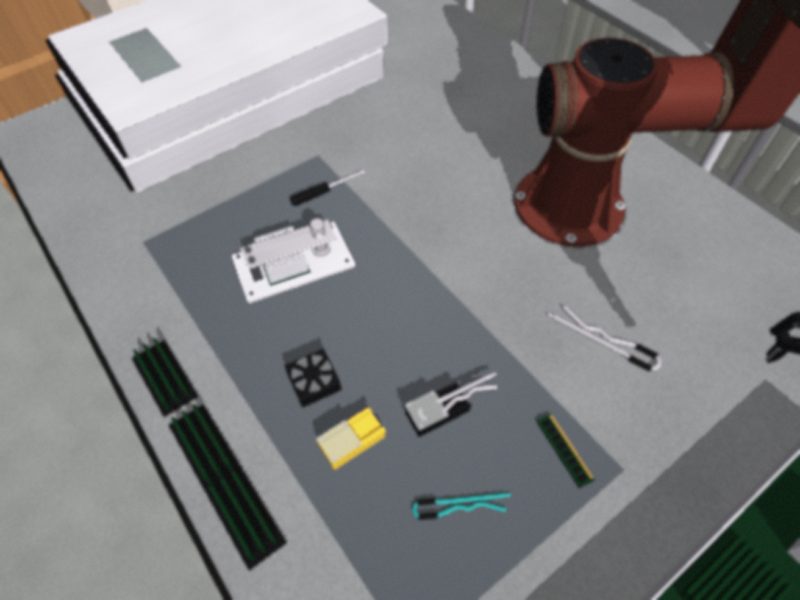

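View pics/a2.png

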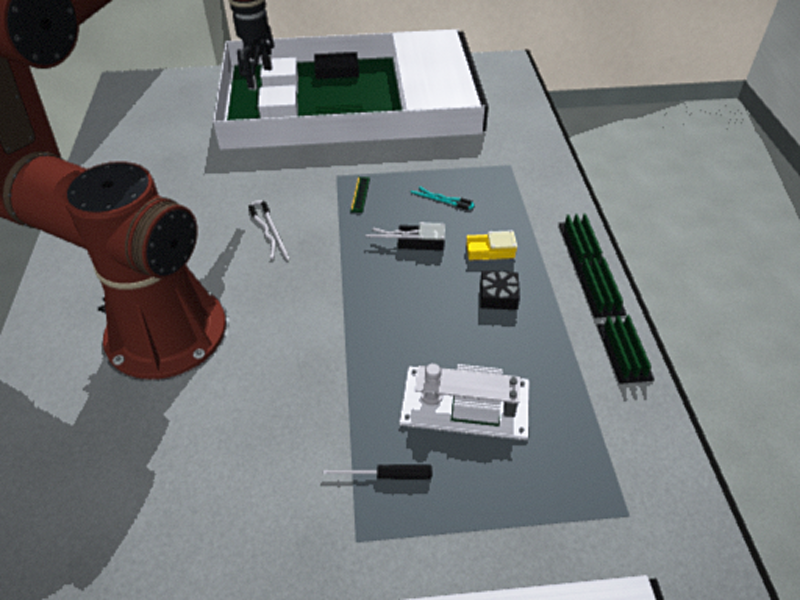

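Scene: black caddy with the silver clip at (440,405), fixture post at (320,232), and decoys: a larger silver clip at (605,340), a turquoise clip and a yellow caddy. Side: caddy (420,235), post (432,375). I'll enlarge the caddy and the fixture in both.

```bash
python3 - <<'E'
from h import *
c={}
def crop(I,u,v,w=80,h=60,f=5): return cv2.resize(I[v:v+h,u:u+w],(400,300),interpolation=cv2.INTER_CUBIC)
s=load("scene0")[1];d=load("side0")[1]
cr=[(s,250,220),(d,225,125),(s,145,130),(d,250,225)]
t=[crop(*x) for x in cr]
cv2.imwrite("pics/a3.png",np.vstack([np.hstack(t[:2]),np.hstack(t[2:])]))
for n,pts in(("scene",[(605/1.5625,340/1.5625),(275,265),(315,240),(205,141)]),("side",[(269,152),(275,240),(310,262)])):
    m,I,D=load(n+"0")
    for p in pts: print(n,p,np.round(depthpt(n,m,D,*p),3))
E
```

```text
scene (387.2, 217.6) [0.206 0.298 0.007]
scene (275, 265) [0.583 0.223 0.039]
scene (315, 240) [0.439 0.228 0.024]
scene (205, 141) [ 0.518 -0.222  0.099]
side (269, 152) [0.557 0.189 0.037]
side (275, 240) [ 0.523 -0.24   0.098]
side (310, 262) [ 0.617 -0.291  0.051]
```

View pics/a3.png

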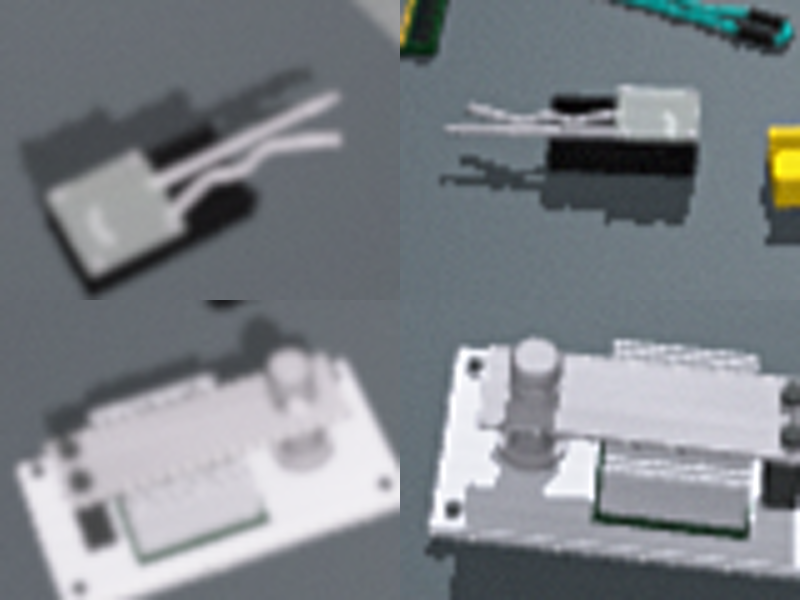

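The crops give the caddy cover corners, clip leg tips (scene crop (338,97) straight and (340,140) bowed), post top (scene crop (292,65), side crop (135,50)) and base corners. I'll turn these into world coordinates.

```bash
python3 - <<'E'
from h import *
S=load("scene0")[0];d=load("side0")[0]
def P(lbl,n,m,ou,ov,pts,z):
    q=np.array([plane(n,m,ou+u/5-.4,ov+v/5-.4,z)[:2] for u,v in pts]);print(lbl,n,np.round(q*1000).astype(int).tolist());return q
P("cover","scene",S,250,220,[(50,193),(140,152),(187,232),(97,278)],.039)
P("cover","side",d,225,125,[(217,88),(298,92),(295,138),(215,135)],.039)
P("tips S,B; mouth S,B","scene",S,250,220,[(338,97),(340,140),(157,178),(182,215)],.027)
P("tips","side",d,225,125,[(45,128),(70,105),(215,130),(215,115)],.027)
P("post","scene",S,145,130,[(292,65)],.098)
P("post","side",d,250,225,[(135,55)],.098)
P("base","scene",S,145,130,[(345,58),(20,165)],.012)
P("base","side",d,250,225,[(60,48),(30,230)],.012)
P("plate","scene",S,145,130,[(205,82),(55,135),(85,205),(350,112)],.066)
P("plate","side",d,250,225,[(160,55),(395,82),(385,138),(80,128),(155,125)],.066)
E
```

```text
cover scene [[605, 182], [550, 193], [559, 245], [615, 236]]
cover side [[559, 240], [617, 229], [608, 181], [552, 190]]
tips S,B; mouth S,B scene [[433, 230], [451, 251], [548, 207], [551, 232]]
tips side [[432, 222], [452, 245], [554, 208], [556, 224]]
post scene [[526, -221]]
post side [[529, -225]]
base scene [[461, -274], [688, -326]]
base side [[495, -152], [464, -280]]
plate scene [[568, -269], [668, -289], [680, -228], [506, -191]]
plate side [[548, -203], [680, -235], [666, -273], [496, -250], [538, -252]]
```

```bash
cat >> h.py <<'E'
def goto(p,yaw,s=None):
    "print shift in tool axes (cm, in current frame) and turn about tool x to get TCP at p, tool y at world yaw (deg), tool down"
    s=s or monitor.read_state(); M=R.from_quat(s["ee_rot"]).as_matrix(); y=np.degrees(np.arctan2(M[1,1],M[0,1]))
    dv=M.T@(np.array(p)-s["position"])*100; turn=-np.radians((yaw-y+180)%360-180)
    print("pos",np.round(s["position"],4),"xaxis",np.round(M[:,0],3),"yaw %.2f"%y,"shift cm",np.round(dv,2),"turn %.3f"%turn,"q",np.round(s["q"],2),"gap %.3f"%s["finger_gap"],"F",np.round(s["force"],1),"t %.2f"%s["clock"])
E
python3 - <<'E'
from h import *
goto((.480,.222,.14),-100); goto((.480,.222,.14),80)
E
```

```text
pos [0.21   0.5618 0.2527] xaxis [-0.001 -0.001 -1.   ] yaw 69.50 shift cm [ 11.28 -22.36  37.19] turn 2.958 q [1.   0.1  0.1  1.56 0.   1.35] gap 0.999 F [-0.3  0.2 -0.3] t 0.15
pos [0.21   0.5618 0.2527] xaxis [-0.001 -0.001 -1.   ] yaw 69.50 shift cm [ 11.28 -22.36  37.19] turn -0.183 q [1.   0.1  0.1  1.56 0.   1.35] gap 0.999 F [-0.3  0.2 -0.3] t 0.15
```

>>> {"api": "jog_arm", "payload": {
  "targets": [
    [0.5, -2.3, 4.1, 0],
    [0.8, -2.3, 4.1, 0],
    [0.8, -2.3, 4.1, 0],
    [0.8, -2.3, 4.1, 0],
    [0.8, -2.3, 4.1, 0],
    [0.8, -2.3, 4.1, 0],
    [0.8, -2.3, 4.1, 0],
    [0.8, -2.3, 4.1, 0],
    [0.8, -2.3, 4.1, -0.1],
    [0, 0, 0, -0.08]
  ],
  "fingers": 55,
  "force": 30
}}

```text
clock: 1.15
position: [0.4912, 0.2272, 0.1778]
ee_rot: [0.059, 0.705, -0.06, 0.704]
force: [-0.1, 0.7, -0.0]
finger_gap: 0.548
```

```bash
python3 - <<'E'
from h import *
goto((.480,.222,.14),80)
m,I,D=snap("wrist","w1"); cv2.imwrite("pics/w1b.png",cv2.resize(I,(800,600),interpolation=cv2.INTER_CUBIC))
E
```

```text
pos [0.4912 0.2272 0.1778] xaxis [-0.002 -0.001 -1.   ] yaw 80.37 shift cm [ 3.79 -0.7  -1.01] turn 0.007 q [ 0.19 -0.07 -0.22  1.43 -0.    0.36] gap 0.548 F [-0.1  0.7 -0. ] t 1.15
```

View pics/w1b.png

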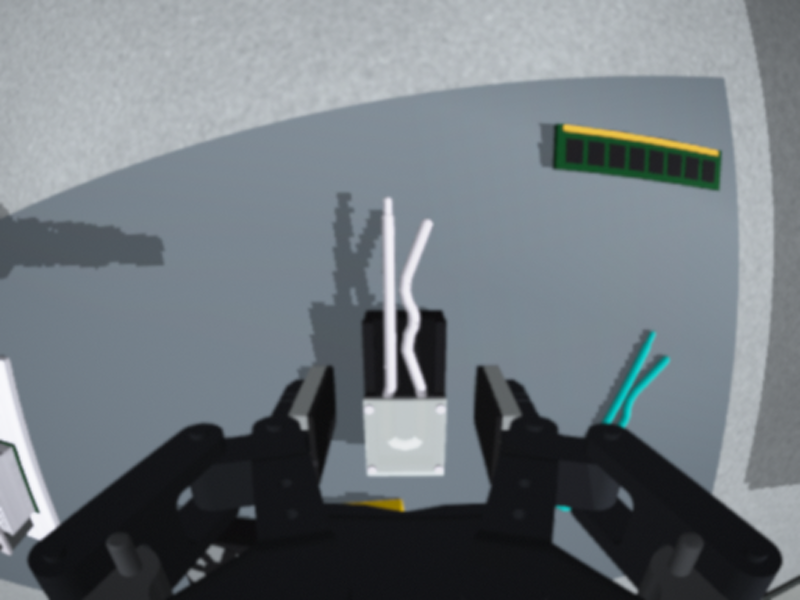

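The wrist view shows the straight leg from (391,395) to its tip (388,198), the throat near (405,285), the bowed tip at (430,222), and the mouth edge from (363,398) to (446,398).

```bash
python3 - <<'E'
from h import *
m=load("w1")[0]; k=1.5625
f=lambda u,v,z:plane("wrist",m,u/k-.2,v/k-.2,z)[:2]
pts=dict(tip=f(388,198,.027),sm=f(391,395,.027),thr=f(405,285,.027),bt=f(430,222,.027),m1=f(363,398,.039),m2=f(446,398,.039),fl=f(365,312,.03),fr=f(446,312,.03))
for a,b in pts.items(): print(a,np.round(b*1000,1))
d=pts["tip"]-pts["sm"]; L=np.linalg.norm(d); ex=d/L; ey=np.array([-ex[1],ex[0]])
print("leg ang",np.degrees(np.arctan2(ex[1],ex[0])),L)
seat=pts["tip"]-.072*ex; print("seat",seat,"throat",seat+.024*ex-.005*ey, "bt local",[(pts["bt"]-seat)@ex,(pts["bt"]-seat)@ey],"thr local",[(pts["thr"]-seat)@ex,(pts["thr"]-seat)@ey])
t=seat+.024*ex-.005*ey
goto((t[0],t[1],.045),np.degrees(np.arctan2(-ey[1],-ey[0])))
E
```

```text
tip [432.2 228.1]
sm [555.7 207.8]
thr [485.1 229. ]
bt [450.2 249.8]
m1 [549.1 191.5]
m2 [557.8 242.6]
fl [496.8 202.5]
fr [505.  250.7]
leg ang 170.65724283456862 0.12511726754142885
seat [0.50325949 0.2163825 ] throat [0.48038955 0.22521234] bt local [np.float64(0.05778947164580711), np.float64(-0.024359654366922466)] thr local [np.float64(0.020002627311366268), np.float64(-0.009534075430656902)]
pos [0.49   0.2288 0.1783] xaxis [-0.002 -0.    -1.   ] yaw 80.68 shift cm [13.33 -0.5  -0.86] turn 0.000 q [ 0.19 -0.08 -0.22  1.43  0.    0.36] gap 0.548 F [-0.7  0.  -0.1] t 1.20
```

>>> {"api": "jog_arm", "payload": {
  "targets": [
    [3, -0.5, -0.86, 0],
    [3, 0, 0, 0],
    [3, 0, 0, 0],
    [2.5, 0, 0, 0],
    [1, 0, 0, 0],
    [0.5, 0, 0, 0],
    [0, 0, 0, 0],
    [0, 0, 0, 0],
    [0, 0, 0, 0],
    [0, 0, 0, 0]
  ]
}}

```text
clock: 2.2
position: [0.4811, 0.2283, 0.0492]
ee_rot: [0.061, 0.703, -0.059, 0.706]
force: [-0.4, -0.6, -0.7]
finger_gap: 0.551
```

```bash
python3 - <<'E'
from h import *
goto((.4804,.2252,.040),80.6)
E
```

```text
pos [0.4811 0.2283 0.0492] xaxis [ 0.004  0.002 -1.   ] yaw 80.26 shift cm [ 0.91 -0.32 -0.02] turn -0.006 q [ 0.2  -0.04 -0.42  1.18  0.    0.37] gap 0.551 F [-0.4 -0.6 -0.7] t 2.20
```

>>> {"api": "jog_arm", "payload": {
  "targets": [
    [0.6, -0.35, 0, 0],
    [0.4, 0, 0, 0],
    [0, 0, 0, 0],
    [0, 0, 0, 0],
    [0, 0, 0, 0],
    [0, 0, 0, 0],
    [0, 0, 0, 0],
    [0, 0, 0, 0],
    [0, 0, 0, 0],
    [0, 0, 0, 0]
  ]
}}

```text
clock: 3.2
position: [0.4815, 0.2246, 0.0395]
ee_rot: [0.061, 0.703, -0.059, 0.706]
force: [0.4, 0.6, 0.6]
finger_gap: 0.552
```

```bash
python3 - <<'E'
from h import *
goto((.4804,.2252,.040),80.6)
E
```

```text
pos [0.4815 0.2246 0.0395] xaxis [ 0.005  0.003 -1.   ] yaw 80.24 shift cm [-0.05  0.04 -0.11] turn -0.006 q [ 0.19 -0.03 -0.44  1.16  0.    0.36] gap 0.552 F [0.4 0.6 0.6] t 3.20
```

Close on the legs.

>>> {"api": "jog_arm", "payload": {
  "targets": [
    [0, 0, 0, 0],
    [0, 0, 0, 0],
    [0, 0, 0, 0],
    [0, 0, 0, 0],
    [0, 0, 0, 0],
    [0, 0, 0, 0],
    [0, 0, 0, 0],
    [0, 0, 0, 0],
    [0, 0, 0, 0],
    [0, 0, 0, 0]
  ],
  "fingers": 0,
  "force": 40
}}

```text
clock: 4.2
position: [0.4814, 0.2243, 0.0397]
ee_rot: [0.061, 0.703, -0.06, 0.706]
force: [-1.2, -0.9, 1.0]
finger_gap: 0.168
```

```bash
python3 - <<'E'
from h import *
goto((.4815,.2246,.040),80.3)
m,I,D=snap("wrist","w2"); cv2.imwrite("pics/w2b.png",cv2.resize(I[90:330,120:400],(700,600),interpolation=cv2.INTER_CUBIC))
E
```

```text
pos [0.4814 0.2243 0.0397] xaxis [ 0.005  0.002 -1.   ] yaw 80.19 shift cm [-0.03  0.03  0.  ] turn -0.002 q [ 0.19 -0.03 -0.44  1.16  0.    0.36] gap 0.168 F [-1.2 -0.9  1. ] t 4.20
```

View pics/w2b.png

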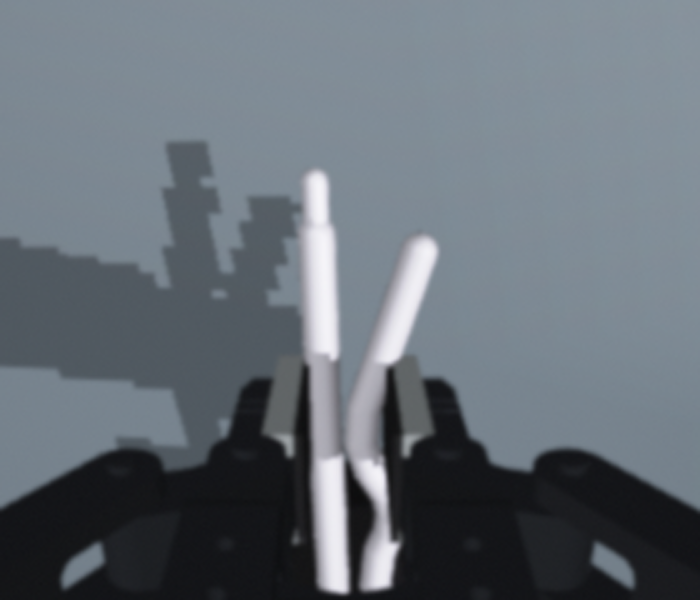

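The legs sit between the pads with the straight tip clear at (316,170). Draw it out along tool −z.

>>> {"api": "jog_arm", "payload": {
  "targets": [
    [0, 0, -0.4, 0],
    [0, 0, -0.8, 0],
    [0, 0, -1, 0],
    [0, 0, -1, 0],
    [0, 0, -1, 0],
    [0, 0, -1, 0],
    [0, 0, -1, 0],
    [0, 0, -1, 0],
    [0, 0, 0, 0],
    [0, 0, 0, 0]
  ]
}}

```text
clock: 5.25
position: [0.4029, 0.2374, 0.0388]
ee_rot: [0.061, 0.703, -0.06, 0.706]
force: [0.8, -2.0, 0.2]
finger_gap: 0.171
```

```bash
python3 - <<'E'
from h import *
goto((.4815,.2246,.040),80.3)
m,I,D=snap("side","s2"); cv2.imwrite("pics/s2b.png",cv2.resize(I[80:230,180:380],(800,600),interpolation=cv2.INTER_CUBIC))
E
```

```text
pos [0.4029 0.2374 0.0388] xaxis [ 0.005  0.001 -1.   ] yaw 80.22 shift cm [-0.08  0.08  7.96] turn -0.001 q [ 0.25 -0.24 -0.63  1.18 -0.    0.42] gap 0.171 F [ 0.8 -2.   0.2] t 5.25
```

View pics/s2b.png

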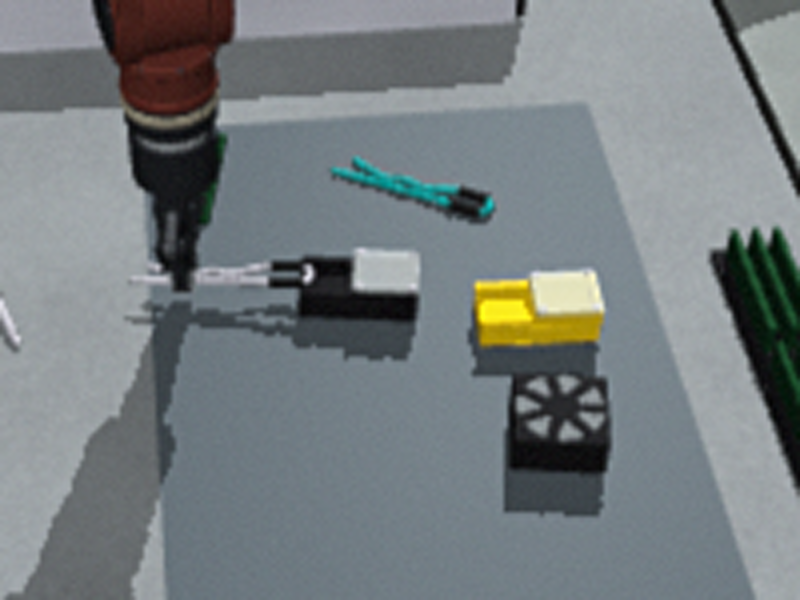

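The clip is out, its eye past the rails at (290,272) and the gripper on the legs. Lift, carry and turn.

>>> {"api": "jog_arm", "payload": {
  "targets": [
    [-2.5, 0, 0, 0],
    [-3.5, 0, 0, 0],
    [0, -2.74, 1.57, 0],
    [0, -2.74, 1.57, 0],
    [0, -2.74, 1.57, 0],
    [0, -2.74, 1.57, 0],
    [0, -2.74, 1.57, 0],
    [0, -2.74, 1.57, 0],
    [0, -2.74, 1.57, 0],
    [0, -2.74, 1.57, 0]
  ]
}}

```text
clock: 6.3
position: [0.4948, -0.005, 0.1007]
ee_rot: [0.06, 0.703, -0.055, 0.707]
force: [0.2, 0.8, -1.2]
finger_gap: 0.168
```

>>> {"api": "jog_arm", "payload": {
  "targets": [
    [0, 0, 0, -0.1],
    [0, 0, 0, -0.15],
    [0, 0, 0, -0.15],
    [0, 0, 0, -0.15],
    [0, 0, 0, -0.15],
    [0, 0, 0, -0.15],
    [0, 0, 0, -0.15],
    [0, 0, 0, -0.15],
    [0, 0, 0, -0.15],
    [0, 0, 0, -0.15]
  ]
}}

```text
clock: 7.3
position: [0.4996, -0.0108, 0.0994]
ee_rot: [-0.424, 0.56, 0.427, 0.57]
force: [-0.4, 0.4, -1.5]
finger_gap: 0.167
```

```bash
python3 - <<'E'
from h import *
goto((.49,.0,.024),166.4)
m,I,D=snap("wrist","w3")
E
```

```text
pos [ 0.4996 -0.0108  0.0994] xaxis [ 0.009  0.012 -1.   ] yaw 164.00 shift cm [7.55 1.26 0.67] turn -0.042 q [-0.29 -0.19 -0.47  1.29  0.01 -1.58] gap 0.167 F [-0.4  0.4 -1.5] t 7.30
```

>>> {"api": "jog_arm", "payload": {
  "targets": [
    [2.5, 0, 0, -0.04],
    [2.5, 0, 0, 0],
    [1.5, 0, 0, 0],
    [0.7, 0, 0, 0],
    [0.3, 0, 0, 0],
    [0, 0, 0, 0],
    [0, 0, 0, 0],
    [0, 0, 0, 0],
    [0, 0, 0, 0],
    [0, 0, 0, 0]
  ]
}}

```text
clock: 8.35
position: [0.5047, -0.0109, 0.0256]
ee_rot: [-0.436, 0.55, 0.436, 0.564]
force: [-0.5, -0.3, -0.6]
finger_gap: 0.167
```

```bash
python3 - <<'E'
from h import *
goto((.5,-.01,.021),166.4)
m,I,D=snap("wrist","w3"); cv2.imwrite("pics/w3b.png",cv2.resize(I,(800,600),interpolation=cv2.INTER_CUBIC))
E
```

```text
pos [ 0.5047 -0.0109  0.0256] xaxis [ 0.016  0.012 -1.   ] yaw 166.08 shift cm [ 0.45  0.48 -0.03] turn -0.006 q [-0.29 -0.11 -0.54  1.13  0.02 -1.62] gap 0.167 F [-0.5 -0.3 -0.6] t 8.35
```

>>> {"api": "jog_arm", "payload": {
  "targets": [
    [0.25, 0, 0, 0],
    [0.15, 0, 0, 0],
    [0, 0, 0, 0],
    [0, 0, 0, 0],
    [0, 0, 0, 0],
    [0, 0, 0, 0],
    [0, 0, 0, 0],
    [0, 0, 0, 0],
    [0, 0, 0, 0],
    [0, 0, 0, 0]
  ]
}}

```text
clock: 9.4
position: [0.5052, -0.011, 0.0226]
ee_rot: [-0.436, 0.55, 0.435, 0.564]
force: [0.1, 0.6, 1.9]
finger_gap: 0.167
```

```bash
python3 - <<'E'
from h import *
goto((.5,-.01,.021),166.4)
E
```

```text
pos [ 0.5052 -0.011   0.0226] xaxis [ 0.017  0.012 -1.   ] yaw 166.09 shift cm [ 0.15  0.53 -0.03] turn -0.005 q [-0.29 -0.11 -0.54  1.13  0.02 -1.62] gap 0.167 F [0.1 0.6 1.9] t 9.40
```

>>> {"api": "jog_arm", "payload": {
  "targets": [
    [0, 0, 0, 0],
    [0, 0, 0, 0],
    [0, 0, 0, 0],
    [0, 0, 0, 0],
    [0, 0, 0, 0],
    [-2, 0, 0, 0],
    [-4, 0, 0, 0],
    [-4, 0, 2, 0],
    [-2, 0, 4, 0],
    [0, 0, 3, 0]
  ],
  "fingers": 62
}}

```text
clock: 10.4
position: [0.5242, 0.0749, 0.1472]
ee_rot: [-0.434, 0.551, 0.434, 0.565]
force: [0.7, -0.5, -0.0]
finger_gap: 0.62
```

```bash
python3 - <<'E'
from h import *
goto((.5,-.01,.021),166.4)
m,I,D=snap("wrist","w4"); cv2.imwrite("pics/w4b.png",cv2.resize(I,(800,600),interpolation=cv2.INTER_CUBIC))
E
```

```text
pos [0.5242 0.0749 0.1472] xaxis [ 0.015  0.013 -1.   ] yaw 165.72 shift cm [12.47  0.39 -9.03] turn -0.012 q [-0.11 -0.12 -0.32  1.36  0.01 -1.43] gap 0.620 F [ 0.7 -0.5 -0. ] t 10.40
```

View pics/w4b.png

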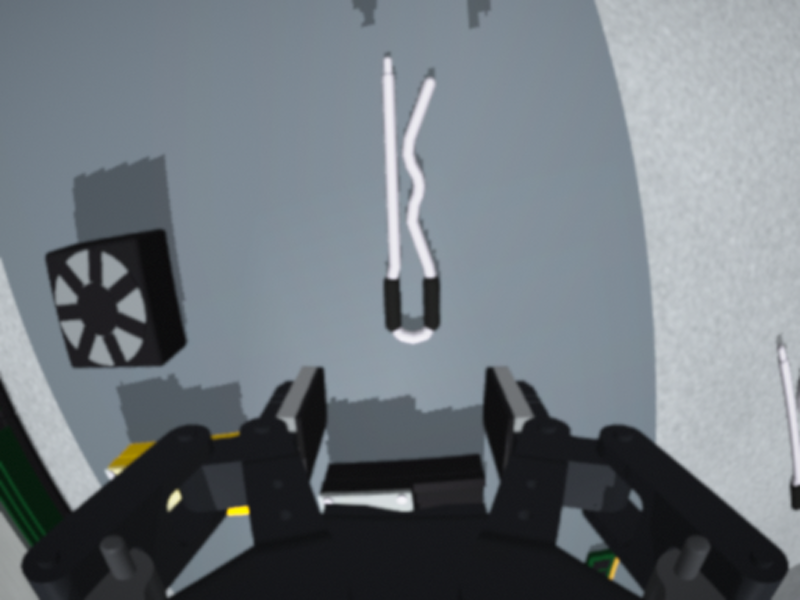

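The clip lies flat, its tip at (388,55). The rubber sides run from (391,278) and (431,278) to (393,330) and (432,330), and the eye's end is at (413,342).

```bash
python3 - <<'E'
from h import *
m=load("w4")[0]; k=1.5625
f=lambda u,v,z:plane("wrist",m,u/k-.2,v/k-.2,z)[:2]
tip,a=f(388,55,.0045),f(393,272,.0045); e=f(412,304,.006); end=f(413,342,.0045)
ex=(tip-a)/np.linalg.norm(tip-a); ey=np.array([-ex[1],ex[0]])
print(np.degrees(np.arctan2(ex[1],ex[0])),"eye seen",e,"from tip",tip-.14*ex-.009*ey,"from end",end+.0255*ex, "tip-end",(tip-end)@ex)
e=(e+tip-.14*ex-.009*ey)/2
goto((e[0],e[1],.05),np.degrees(np.arctan2(-ey[1],-ey[0])))
# fixture, from scene+side: refine from depth top of post
for n,u,v in(("scene",145+292/5,130+65/5),("side",250+135/5,225+52/5)):
    mm,I,D=load(n+"0"); U,V=np.meshgrid(np.arange(int(u)-14,int(u)+15),np.arange(int(v)-14,int(v)+15))
    P=np.array([depthpt(n,mm,D,a,b) for a,b in zip(U.ravel(),V.ravel())]); s=P[(P[:,2]>.09)&(P[:,2]<.106)]
    print(n,len(s),(s.min(0)+s.max(0))/2,s.mean(0))
E
```

```text
-103.20277936207697 eye seen [0.52255476 0.08226857] from tip [0.52331748 0.07824464] from end [0.52206467 0.08124866] tip-end 0.1681384743632324
pos [0.5244 0.0781 0.1463] xaxis [ 0.015  0.015 -1.   ] yaw 165.84 shift cm [ 9.63  0.3  -0.  ] turn -0.017 q [-0.11 -0.12 -0.32  1.36  0.02 -1.43] gap 0.623 F [-0.3  4.2 -0.3] t 10.45
scene 56 [ 0.52922929 -0.22071604  0.09526181] [ 0.52943396 -0.2208143   0.09590916]
side 79 [ 0.52975853 -0.22845271  0.0967531 ] [ 0.52879731 -0.22916105  0.09711856]
```

>>> {"api": "jog_arm", "payload": {
  "targets": [
    [2, 0.3, 0, -0.017],
    [3, 0, 0, 0],
    [3, 0, 0, 0],
    [2.5, 0, 0, 0],
    [1, 0, 0, 0],
    [0.5, 0, 0, 0],
    [0, 0, 0, 0],
    [0, 0, 0, 0],
    [0, 0, 0, 0],
    [0, 0, 0, 0]
  ]
}}

```text
clock: 11.45
position: [0.5274, 0.0828, 0.0279]
ee_rot: [-0.442, 0.543, 0.44, 0.562]
force: [-0.2, -0.7, -0.3]
finger_gap: 0.621
```

```bash
python3 - <<'E'
from h import *
goto((.523,.080,.021),166.8)
E
```

```text
pos [0.5274 0.0828 0.0279] xaxis [ 0.023  0.014 -1.   ] yaw 167.11 shift cm [ 0.68  0.38 -0.38] turn 0.005 q [-0.1  -0.04 -0.46  1.12  0.02 -1.44] gap 0.621 F [-0.2 -0.7 -0.3] t 11.45
```

>>> {"api": "jog_arm", "payload": {
  "targets": [
    [0.3, 0.4, -0.35, 0],
    [0.3, 0, 0, 0],
    [0, 0, 0, 0],
    [0, 0, 0, 0],
    [0, 0, 0, 0],
    [0, 0, 0, 0],
    [0, 0, 0, 0],
    [0, 0, 0, 0],
    [0, 0, 0, 0],
    [0, 0, 0, 0]
  ]
}}

```text
clock: 12.45
position: [0.5234, 0.08, 0.0226]
ee_rot: [-0.443, 0.543, 0.439, 0.563]
force: [-0.4, 0.5, 0.6]
finger_gap: 0.619
```

>>> {"api": "jog_arm", "payload": {
  "targets": [
    [0, 0, 0, 0],
    [0, 0, 0, 0],
    [0, 0, 0, 0],
    [0, 0, 0, 0],
    [0, 0, 0, 0],
    [0, 0, 0, 0],
    [0, 0, 0, 0],
    [0, 0, 0, 0],
    [0, 0, 0, 0],
    [0, 0, 0, 0]
  ],
  "fingers": 0,
  "force": 70
}}

```text
clock: 13.45
position: [0.5237, 0.08, 0.0231]
ee_rot: [-0.443, 0.543, 0.439, 0.563]
force: [-0.9, 0.3, 1.0]
finger_gap: 0.353
```

```bash
python3 - <<'E'
from h import *
goto((.523,.080,.021),166.8)
m,I,D=snap("wrist","w5"); cv2.imwrite("pics/w5b.png",cv2.resize(I,(800,600),interpolation=cv2.INTER_CUBIC))
E
```

```text
pos [0.5237 0.08   0.0231] xaxis [ 0.026  0.014 -1.   ] yaw 167.11 shift cm [ 0.21  0.07 -0.02] turn 0.005 q [-0.1  -0.05 -0.48  1.11  0.02 -1.45] gap 0.353 F [-0.9  0.3  1. ] t 13.45
```

View pics/w5b.png

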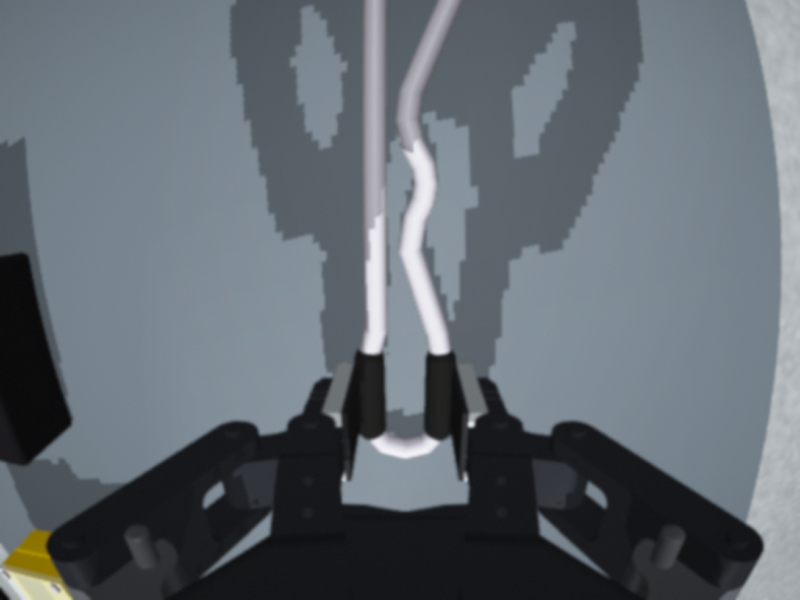

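The eye is held between the pads with both legs running forward, gap 0.353 (about 30 mm). Lift and go before the post.

>>> {"api": "jog_arm", "payload": {
  "targets": [
    [-1, 0, 0, 0],
    [-3, 0, 0, 0],
    [-3, 0, 0, 0],
    [-3, 0, 0, 0],
    [0, -1.3, -2.3, 0],
    [0, -1.3, -2.3, 0],
    [0, -1.3, -2.3, 0],
    [0, -1.4, -2.3, 0],
    [0, -1.4, -2.3, 0],
    [0, 0, 0, 0]
  ]
}}

```text
clock: 14.5
position: [0.5613, -0.0524, 0.1318]
ee_rot: [-0.444, 0.542, 0.439, 0.563]
force: [-0.0, 0.6, -1.6]
finger_gap: 0.347
```

```bash
python3 - <<'E'
from h import *
goto((.5625,-.0475,.0905),166.4)
for n,t in(("wrist","w6"),("side","s6"),("scene","c6")): snap(n,t)
goto((.5625,-.0475,.0905),166.4)
w=load("w6")[1]; cv2.imwrite("pics/w6b.png",cv2.resize(w[0:300,56:456],(800,600),interpolation=cv2.INTER_CUBIC))
E
```

```text
pos [ 0.5613 -0.0524  0.1318] xaxis [ 0.028  0.013 -1.   ] yaw 167.29 shift cm [4.14 0.09 0.42] turn 0.015 q [-0.34 -0.02 -0.26  1.32  0.02 -1.68] gap 0.347 F [-0.   0.6 -1.6] t 14.50
pos [ 0.5603 -0.0493  0.1315] xaxis [ 0.027  0.014 -1.   ] yaw 167.43 shift cm [ 4.11 -0.08  0.14] turn 0.018 q [-0.33 -0.03 -0.26  1.32  0.02 -1.68] gap 0.349 F [-0.2  1.3 -1.2] t 14.65
```

View pics/w6b.png

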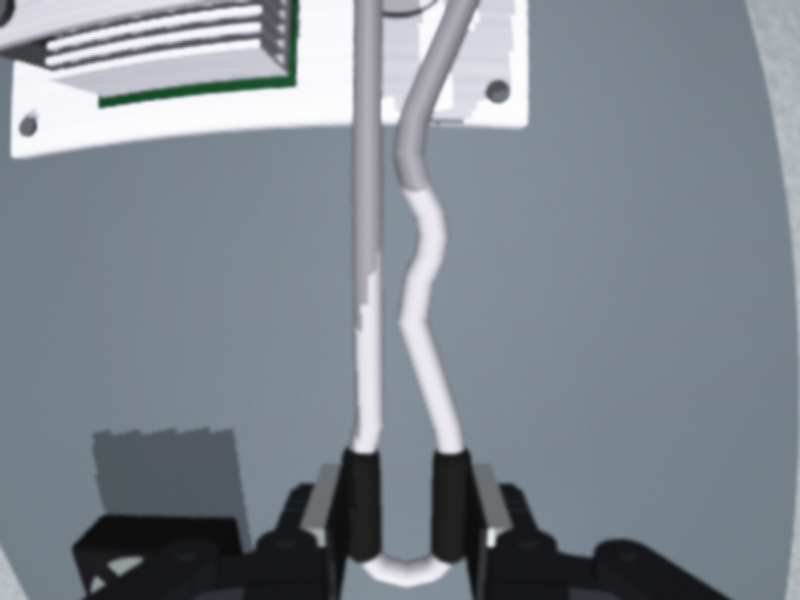

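The wrist view shows the clip held at the eye, with the rubber sides at (361,500) and (452,500). The base plate's near edge runs from corner (15,157) to (527,127). I'll use that edge plus depth to refine the fixture and the clip.

```bash
cat > fit.py <<'E'
from h import *
m,I,D=load("w6"); f=lambda u,v,z:plane("wrist",m,56+u/2-.25,v/2-.25,z)
a,b=f(15,157,.012),f(527,127,.012); ax=(a-b)[:2]; print("corners",a,b,"len",np.linalg.norm(ax)); ang=np.arctan2(ax[1],ax[0])
fx=np.array([np.cos(ang),np.sin(ang)]);fy=np.array([-fx[1],fx[0]])
mid=(a+b)[:2]/2; print("fx deg",np.degrees(ang),"post",mid-.065*fx-.065*fy)
z=.1315-.0185
p,q=f(369,20,z),f(368,440,z); print("leg",p,q,np.degrees(np.arctan2(*(p-q)[1::-1])))
e=(f(361,500,z)+f(452,500,z))/2; print("rubber mid",e, "eye end",f(406,585,z), "rubber front",f(361,452,z),f(452,452,z))
# clouds of clip tips / post / plate from fixed cameras
for n,t in(("scene","c6"),("side","s6")):
    mm,I,D=load(t); K=mm["K"];T=mm["cam_to_world"]; V,U=np.mgrid[0:384,0:512]; X=np.stack([(U-K[0,2])/K[0,0]*D,-(V-K[1,2])/K[1,1]*D,-D],-1)@T[:3,:3].T+T[:3,3]
    P=X[(D>0)]; 
    c=P[(P[:,2]>.10)&(P[:,2]<.125)&(P[:,1]<-.105)&(P[:,1]>-.215)&(abs(P[:,0]-.52)<.06)]
    print(n,"clip pts",len(c),"ymin",np.round(c[np.argsort(c[:,1])[:4]],3).tolist() if len(c) else "", "zmed",np.median(c[:,2]) if len(c) else 0)
    pl=P[(P[:,2]>.061)&(P[:,2]<.071)&(P[:,0]>.56)&(P[:,0]<.72)&(abs(P[:,1]+.25)<.06)]; r=cv2.minAreaRect((pl[:,:2]*1000).astype(np.float32)); print("plate",len(pl),r, "z",np.median(pl[:,2]))
    po=P[(P[:,2]>.092)&(P[:,2]<.103)&(abs(P[:,0]-.528)<.025)&(abs(P[:,1]+.224)<.025)]; print("post",len(po),(po.min(0)+po.max(0))/2,po.mean(0))
E
python3 fit.py
```

```text
corners [ 0.71694802 -0.20192695  0.012     ] [ 0.49284719 -0.14777948  0.012     ] len 0.23054963421819302
fx deg -13.583518191084362 post [ 0.52644968 -0.22276901]
leg [ 0.54333069 -0.16953032  0.113     ] [ 0.56686044 -0.07031195  0.113     ] -103.34129655302252
rubber mid [ 0.56120918 -0.05183778  0.113     ] eye end [ 0.56731398 -0.02541631  0.113     ] rubber front [ 0.56938574 -0.06752072  0.113     ] [ 0.54701872 -0.06267961  0.113     ]
scene clip pts 11 ymin [[0.539, -0.186, 0.114], [0.54, -0.185, 0.111], [0.538, -0.184, 0.111], [0.542, -0.183, 0.11]] zmed 0.11224626798397652
plate 552 ((625.3636474609375, -243.49359130859375), (128.36097717285156, 88.18130493164062), 2.2914071083068848) z 0.06485312486132205
post 49 [ 0.52999201 -0.22190102  0.09596928] [ 0.52972352 -0.22215406  0.09583149]
side clip pts 105 ymin [[0.54, -0.192, 0.117], [0.54, -0.19, 0.11], [0.543, -0.189, 0.112], [0.544, -0.185, 0.111]] zmed 0.11480530125920396
plate 779 ((618.9859619140625, -247.93634033203125), (92.23130798339844, 134.72401428222656), 75.9507064819336) z 0.06606356337721198
post 71 [ 0.52894476 -0.22803636  0.09702002] [ 0.52912945 -0.22903022  0.09781172]
```

Estimates agree to about 1–2 mm: post (0.529,−0.2235), axis −13.6°, clip leg line 1 mm off, clip level. Lower to hole height, then check.

>>> {"api": "jog_arm", "payload": {
  "targets": [
    [1, 0.1, 0, 0],
    [1.5, 0, 0, 0],
    [1, 0, 0, 0],
    [0.5, 0, 0, 0],
    [0, 0, 0, 0],
    [0, 0, 0, 0],
    [0, 0, 0, 0],
    [0, 0, 0, 0],
    [0, 0, 0, 0],
    [0, 0, 0, 0]
  ]
}}

```text
clock: 15.65
position: [0.5593, -0.045, 0.0877]
ee_rot: [-0.445, 0.54, 0.442, 0.561]
force: [0.0, 0.3, -0.2]
finger_gap: 0.346
```

```bash
python3 - <<'E'
from h import *
for n,t in(("scene","c7"),("side","s7")): snap(n,t)
goto((.5593,-.0493,.0905),167)
c=load("c7")[1][120:180,165:225]; s=load("s7")[1][205:265,250:310]
r=lambda x:cv2.resize(x,(400,400),interpolation=cv2.INTER_CUBIC)
cv2.imwrite("pics/cs7.png",np.hstack([r(c),r(s)]))
E
```

```text
pos [ 0.5592 -0.045   0.0877] xaxis [ 0.025  0.015 -1.   ] yaw 167.66 shift cm [-0.29 -0.1  -0.41] turn 0.011 q [-0.33 -0.   -0.32  1.24  0.02 -1.68] gap 0.353 F [ 0.2  0.3 -0.7] t 15.75
```

View pics/cs7.png

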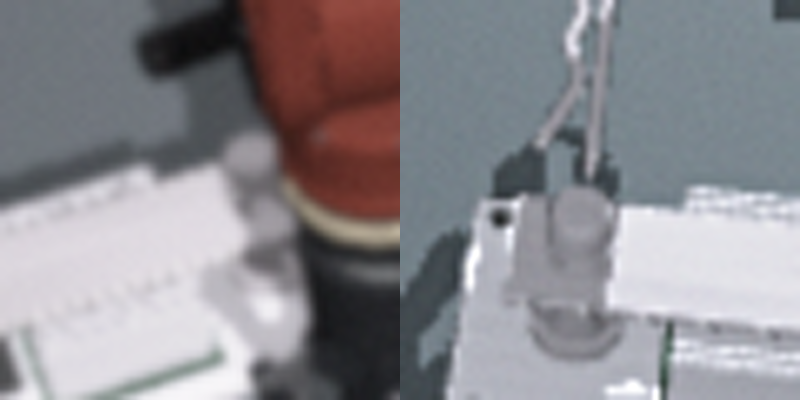

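The side crop shows the straight leg from (605,20) to (592,170), aimed at the post top at (583,218). Scene is blocked by the arm. Work out the offset.

```bash
python3 - <<'E'
from h import *
m=load("s7")[0]; g=6.667
f=lambda u,v,z:plane("side",m,250+(u-400)/g-.42,205+v/g-.42,z)
z=.0695; a,b=f(605,20,z),f(592,168,z); p=f(583,218,.098)
fx=np.array([.972,-.235]);fy=np.array([.235,.972])
for q in(a,b): d=(q-p)[:2]; print(q,"fx off",d@fx*1000,"fy",d@fy*1000)
d=(b-a)[:2];print("ang",np.degrees(np.arctan2(d[1],d[0])),p)
E
```

```text
[ 0.55755006 -0.09962926  0.0695    ] fx off -3.63969811864918 fy 134.47258514370415
[ 0.54052481 -0.1837496   0.0695    ] fx off -0.41995920045862684 fy 48.70668693961832
ang -101.44162829582943 [ 0.52948704 -0.23119076  0.098     ]
```

>>> {"api": "jog_arm", "payload": {
  "targets": [
    [-0.28, -0.1, 0, 0.01],
    [0, 0, 0, 0],
    [0, 0.01, -0.6, 0],
    [0, 0.01, -0.6, 0],
    [0, 0.01, -0.6, 0],
    [0, 0.01, -0.5, 0],
    [0, 0.01, -0.5, 0],
    [0, 0, -0.4, 0],
    [0, 0, 0, 0],
    [0, 0, 0, 0]
  ]
}}

```text
clock: 16.75
position: [0.5518, -0.0799, 0.0901]
ee_rot: [-0.441, 0.543, 0.439, 0.564]
force: [0.1, 0.1, -1.1]
finger_gap: 0.347
```

```bash
cat >> h.py <<'E'
def rel():
    s=monitor.read_state(); p=np.array([.529,-.2235]); fx=np.array([.972,-.235]);fy=np.array([.235,.972]); d=(s["position"][:2]-p)*1000
    print("TCP fx %.1f (want -9) fy %.1f (home 68) z %.1f"%(d@fx,d@fy,s["position"][2]*1000),"F fx %.1f fy %.1f z %.1f"%(s["force"][:2]@fx,s["force"][:2]@fy,s["force"][2]),"M",np.round(s["moment"],2)); goto((.536,-.156,.0905),167.1,s)
E
python3 -c "from h import *; rel()"
```

```text
TCP fx -11.6 (want -9) fy 144.9 (home 68) z 90.1 F fx 0.1 fy 0.1 z -1.1 M [0.06 0.01 0.03]
pos [ 0.5518 -0.0799  0.0901] xaxis [ 0.026  0.015 -1.   ] yaw 166.97 shift cm [-0.19 -0.18 -7.76] turn -0.002 q [-0.39 -0.02 -0.32  1.25  0.02 -1.73] gap 0.347 F [ 0.1  0.1 -1.1] t 16.75
```

>>> {"api": "jog_arm", "payload": {
  "targets": [
    [0, -0.02, -0.4, 0],
    [0, -0.02, -0.5, 0],
    [0, -0.02, -0.5, 0],
    [0, 0, -0.5, 0],
    [0, 0, -0.4, 0],
    [0, 0, -0.2, 0],
    [0, 0, 0, 0],
    [0, 0, 0, 0],
    [0, 0, 0, 0],
    [0, 0, 0, 0]
  ]
}}

```text
clock: 17.75
position: [0.5464, -0.1063, 0.0897]
ee_rot: [-0.442, 0.543, 0.439, 0.564]
force: [0.0, -0.7, -0.8]
finger_gap: 0.35
```

```bash
python3 -c "from h import *; rel()"
```

```text
TCP fx -10.6 (want -9) fy 118.0 (home 68) z 89.7 F fx 0.2 fy -0.7 z -0.8 M [ 0.04  0.05 -0.04]
pos [ 0.5464 -0.1063  0.0897] xaxis [ 0.026  0.015 -1.   ] yaw 167.00 shift cm [-0.18 -0.1  -5.07] turn -0.002 q [-0.44 -0.02 -0.33  1.25  0.02 -1.78] gap 0.350 F [ 0.  -0.7 -0.8] t 17.75
```

>>> {"api": "jog_arm", "payload": {
  "targets": [
    [0, 0.01, -0.5, 0],
    [0, 0, -0.5, 0],
    [0, 0.01, -0.5, 0],
    [0, 0, -0.5, 0],
    [0, 0, -0.4, 0],
    [0, 0, 0, 0],
    [0, 0, 0, 0],
    [0, 0, 0, 0],
    [0, 0, 0, 0],
    [0, 0, 0, 0]
  ]
}}

```text
clock: 18.75
position: [0.5387, -0.1292, 0.0882]
ee_rot: [-0.44, 0.542, 0.441, 0.564]
force: [-2.5, 1.8, 0.3]
finger_gap: 0.346
```

```bash
python3 -c "from h import *; rel()"
```

```text
TCP fx -12.8 (want -9) fy 93.9 (home 68) z 88.2 F fx -2.8 fy 1.2 z 0.3 M [ 0.39  0.23 -0.16]
pos [ 0.5387 -0.1292  0.0882] xaxis [ 0.023  0.021 -1.   ] yaw 167.03 shift cm [-0.3  -0.34 -2.66] turn -0.001 q [-0.49 -0.02 -0.33  1.25  0.03 -1.83] gap 0.346 F [-2.5  1.8  0.3] t 18.75
```

>>> {"api": "jog_arm", "payload": {
  "targets": [
    [-0.1, -0.1, -0.5, 0],
    [0, -0.1, -0.6, 0],
    [0, 0, -0.6, 0],
    [0, 0, -0.5, 0],
    [0, 0, -0.3, 0],
    [0, 0, 0, 0],
    [0, 0, 0, 0],
    [0, 0, 0, 0],
    [0, 0, 0, 0],
    [0, 0, 0, 0]
  ]
}}

```text
clock: 19.75
position: [0.5333, -0.1523, 0.0879]
ee_rot: [-0.438, 0.542, 0.443, 0.563]
force: [-1.6, 1.9, -0.1]
finger_gap: 0.35
```

```bash
python3 -c "from h import *; rel()"
```

```text
TCP fx -12.5 (want -9) fy 70.3 (home 68) z 87.9 F fx -2.0 fy 1.5 z -0.1 M [ 0.15  0.42 -0.13]
pos [ 0.5333 -0.1523  0.0879] xaxis [ 0.019  0.024 -1.   ] yaw 167.10 shift cm [-0.26 -0.35 -0.3 ] turn 0.000 q [-0.53 -0.01 -0.32  1.26  0.03 -1.88] gap 0.350 F [-1.6  1.9 -0.1] t 19.75
```

```bash
python3 - <<'E'
from h import *
for n,t in(("wrist","w8"),("side","s8"),("scene","c8")): snap(n,t)
w=load("w8")[1]; s=load("s8")[1]
cv2.imwrite("pics/m8.png",np.hstack([cv2.resize(w[0:300,158:358],(400,600),interpolation=cv2.INTER_CUBIC),cv2.resize(s[205:280,250:300],(400,600),interpolation=cv2.INTER_CUBIC)]))
E
```

```text
(no output)
```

View pics/m8.png

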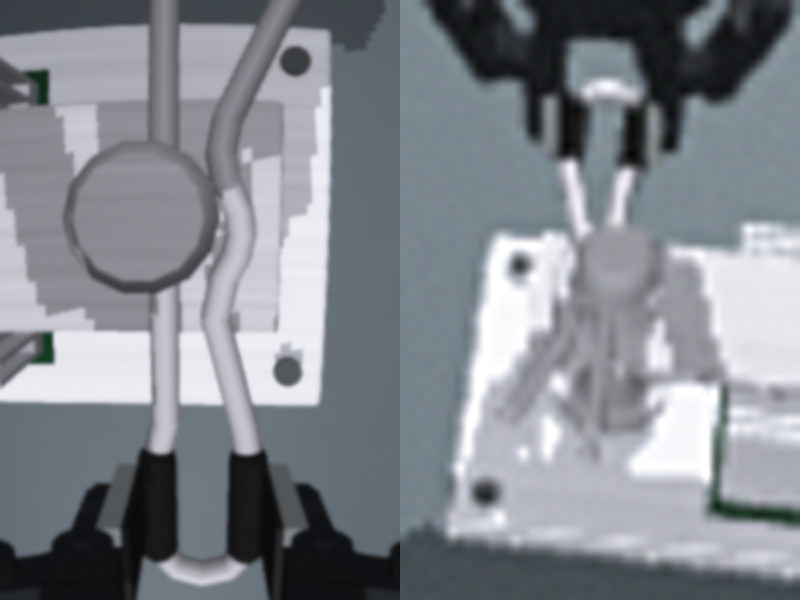

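The wrist view shows the straight leg through the post (top centre (140,215)) and the bow round it, apex near (240,232), throat at (222,135). Measure seat against the post axis.

```bash
cat > seat.py <<'E'
from h import *
import sys
tag,cx,cy,pu,pv,au,av,eu,ev,lu,lv,s,ou=sys.argv[1],*map(float,sys.argv[2:])
m=load(tag)[0]; f=lambda u,v,z:plane("wrist",m,ou+u/s-.25,v/s-.25,z)[:2]*1000
fx=np.array([.972,-.235]);fy=np.array([.235,.972]); p=f(pu,pv,.098); print("post",p)
for n,(u,v) in dict(apex=(au,av),eyeend=(eu,ev),leg=(lu,lv),throat=(cx,cy)).items():
    d=f(u,v,.0705)-p; print(n,"fx %.1f fy %.1f"%(d@fx,d@fy))
E
python3 seat.py w8 222 135 140 215 242 235 203 583 166 320 2 158
python3 -c "from h import *; rel()"
```

```text
post [ 527.55492141 -224.10486855]
apex fx -19.9 fy 4.6
eyeend fx -12.2 fy 97.4
leg fx -2.7 fy 24.5
throat fx -15.1 fy -18.2
TCP fx -12.5 (want -9) fy 70.3 (home 68) z 87.9 F fx -1.4 fy 1.6 z 0.5 M [ 0.16  0.39 -0.18]
pos [ 0.5333 -0.1523  0.0879] xaxis [ 0.019  0.024 -1.   ] yaw 167.10 shift cm [-0.27 -0.35 -0.3 ] turn 0.000 q [-0.53 -0.01 -0.32  1.26  0.03 -1.88] gap 0.348 F [-1.   1.9  0.5] t 19.90
```

>>> {"api": "jog_arm", "payload": {
  "targets": [
    [0, 0, -0.2, 0],
    [0, 0, -0.2, 0],
    [0, 0, -0.05, 0],
    [0, 0, 0, 0],
    [0, 0, 0, 0],
    [0, 0, 0, 0],
    [0, 0, 0, 0],
    [0, 0, 0, 0],
    [0, 0, 0, 0],
    [0, 0, 0, 0]
  ]
}}

```text
clock: 20.9
position: [0.5324, -0.1562, 0.0878]
ee_rot: [-0.438, 0.542, 0.444, 0.564]
force: [-1.7, 3.9, 1.7]
finger_gap: 0.357
```

```bash
python3 -c "from h import *; rel()"
```

```text
TCP fx -12.5 (want -9) fy 66.2 (home 68) z 87.8 F fx -2.6 fy 3.3 z 1.7 M [ 0.54  0.32 -0.16]
pos [ 0.5324 -0.1562  0.0878] xaxis [ 0.019  0.026 -0.999] yaw 167.15 shift cm [-0.27 -0.35  0.11] turn 0.001 q [-0.54 -0.01 -0.32  1.26  0.03 -1.88] gap 0.357 F [-1.7  3.9  1.7] t 20.90
```

Seated (reaction 3.3 N). Release and rise straight up.

>>> {"api": "jog_arm", "payload": {
  "targets": [
    [0, 0, 0, 0],
    [0, 0, 0, 0],
    [0, 0, 0, 0],
    [0, 0, 0, 0],
    [0, 0, 0, 0],
    [0, 0, 0, 0],
    [-1, 0, 0, 0],
    [-2, 0, 0, 0],
    [-2, 0, 0, 0],
    [-2, 0, 0, 0]
  ],
  "fingers": 65
}}

```text
clock: 21.9
position: [0.5301, -0.1587, 0.1592]
ee_rot: [-0.438, 0.543, 0.444, 0.563]
force: [0.1, -0.6, -0.4]
finger_gap: 0.651
```

>>> {"api": "jog_arm", "payload": {
  "targets": [
    [-3, 0, 0, 0],
    [-2, 0, 2, 0],
    [0, 0, 1, 0],
    [0, 0, 0, 0],
    [0, 0, 0, 0],
    [0, 0, 0, 0],
    [0, 0, 0, 0],
    [0, 0, 0, 0],
    [0, 0, 0, 0],
    [0, 0, 0, 0]
  ]
}}

```text
clock: 22.9
position: [0.5355, -0.1317, 0.2136]
ee_rot: [-0.438, 0.543, 0.443, 0.563]
force: [-0.8, -0.5, -0.5]
finger_gap: 0.652
```

```bash
python3 - <<'E'
from h import *
rel()
for n,t in(("wrist","w9"),("side","s9"),("scene","c9")): snap(n,t)
w=load("w9")[1]; s=load("s9")[1]
cv2.imwrite("pics/m9.png",np.hstack([cv2.resize(w[60:260,168:302],(400,600),interpolation=cv2.INTER_CUBIC),cv2.resize(s,(400,300)[:2]).repeat(1,0) if 0 else np.vstack([cv2.resize(s,(400,300)),cv2.resize(s[205:280,230:330],(400,300),interpolation=cv2.INTER_CUBIC)])]))
E
```

```text
TCP fx -15.3 (want -9) fy 90.7 (home 68) z 213.6 F fx -0.7 fy -0.7 z -0.5 M [-0.05  0.05  0.01]
pos [ 0.5355 -0.1317  0.2136] xaxis [ 0.017  0.024 -1.   ] yaw 167.04 shift cm [12.25 -0.45 -2.68] turn -0.001 q [-0.49 -0.06 -0.14  1.49  0.03 -1.84] gap 0.652 F [-0.8 -0.5 -0.5] t 22.90
```

View pics/m9.png

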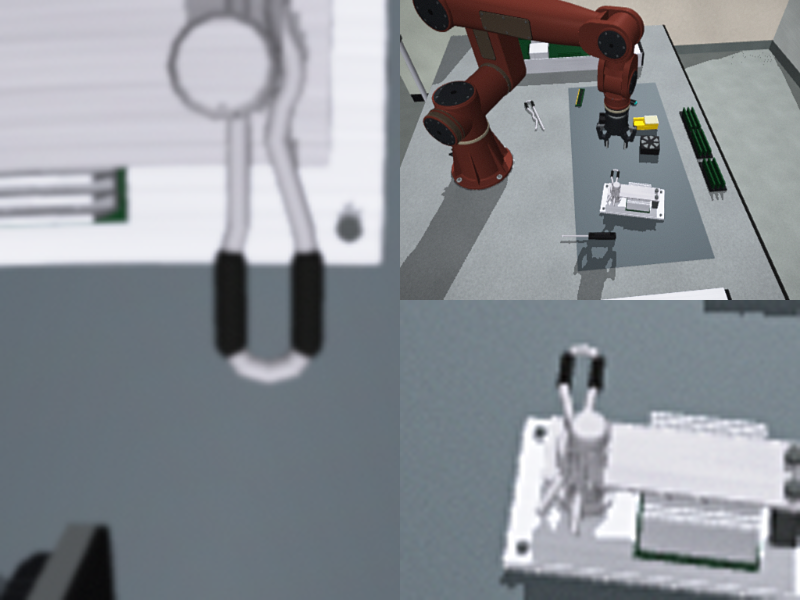

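The wrist view shows the clip seated and free: post centre (221,66), leg at (237,160), bow beside the post near (297,70), eye end (268,382). The side view shows both tips out in front of the post, and the driver, module and fan in place. Check the numbers.

```bash
python3 - <<'E'
from h import *
m=load("w9")[0]; g=400/134; f=lambda u,v,z:plane("wrist",m,168+u/g-.3,60+v/g-.3,z)[:2]*1000
fx=np.array([.972,-.235]);fy=np.array([.235,.972]); p=f(221,66,.098); print("post",p)
for n,u,v in(("eyeend want 93.5",268,382),("leg",237,160),("rubber far L",230,352),("rubber near L",230,252),("rubber near R",308,252),("bow",297,70)):
    d=f(u,v,.0705)-p; print(n,"fx %.1f fy %.1f"%(d@fx,d@fy))
# bystander motion: side depth/picture difference at their places
a,b=load("side0")[1].astype(int),load("s9")[1].astype(int)
for n,(u,v) in dict(fan=(320,185),driver=(250,302),module=(230,125)).items():
    print(n,np.abs(a-b)[v-14:v+15,u-25:u+26].mean())
E
```

```text
post [ 528.55722374 -223.08699188]
eyeend want 93.5 fx -12.6 fy 92.9
leg fx -2.9 fy 25.6
rubber far L fx -0.9 fy 83.5
rubber near L fx -1.0 fy 52.9
rubber near R fx -24.0 fy 52.7
bow fx -20.1 fy -1.1
fan 13.392382240252422
driver 10.196529186387199
module 13.833446022086996
```

```bash
python3 - <<'E'
from h import *
a,b=load("side0")[1],load("s9")[1]
for n,(u,v,w,h) in dict(fan=(320,185,14,12),driver=(258,302,20,7),module=(230,125,7,12),control_yellow=(315,157,16,9)).items():
    r=cv2.matchTemplate(b[v-h-6:v+h+7,u-w-6:u+w+7],a[v-h:v+h+1,u-w:u+w+1],cv2.TM_CCOEFF_NORMED); _,s,_,l=cv2.minMaxLoc(r); print(n,"shift px",np.array(l)-6,round(s,2))
rel(); print(ticket.finish_job())
E
```

```text
fan shift px [0 0] 1.0
driver shift px [0 0] 0.98
module shift px [0 0] 1.0
control_yellow shift px [0 0] 0.97
TCP fx -15.1 (want -9) fy 90.8 (home 68) z 213.9 F fx 0.9 fy -0.4 z -0.5 M [ 0.04  0.03 -0.03]
pos [ 0.5356 -0.1317  0.2139] xaxis [ 0.018  0.023 -1.   ] yaw 167.04 shift cm [12.28 -0.43 -2.69] turn -0.001 q [-0.49 -0.06 -0.14  1.49  0.03 -1.84] gap 0.652 F [ 0.8 -0.6 -0.5] t 23.05
the job is handed in; nothing more can be done
None
```

The hold-down plate is locked: the hairpin clip's straight leg is through the post's cross hole and its bowed leg has snapped round the post. I drew the clip out by its legs and laid it flat on the bench. I then let go, took it by the eye and slid it in from the post's +y side. The job was handed in at about 23 s, with the gripper open and well clear above the clip.

**Last checks, from the wrist picture after release:**
- **Depth:** the eye's far end measured 92.9 mm from the post axis, against 93.5 mm nominal.
- **Bowed leg:** it measured about 17 mm from the straight leg, against 15 mm at rest. That is roughly 0.025 rad of opening, within the range given for home.
- **Sideways offset:** the straight leg measured about 2.9 mm off the post axis. The hole leaves only about 2.5 mm of play each way, so I take this as the spring pulling the leg against the hole wall, plus measuring error.
- **Bystanders:** the fan, memory module and screwdriver showed no pixel shift in the side picture between start and end. A plain picture difference at their places was not zero. I put that down to shadows and did not look into it.

The tool tilted by about 1.7° during the moves and could not be corrected, but the fit was not affected.

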